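Bring the spark-plug socket to the front of the carousel and lock it

ROBOT

A 6-joint arm with a two-finger parallel gripper is mounted at the origin on the work surface. World frame = base frame: x ahead of the robot, y to its left, z up, the work surface at z = 0. Lengths are in m, angles in degrees, forces in N, time in s.
With the tool pointing down it reaches from about 0.3 to 0.85 m from the base axis. Payload 5.4 kg.
Tool frame: the origin (TCP) lies midway between the tips of the shut fingers; the grasp point (between the pads) lies 19 mm behind it (env.grip_point_offset is the distance from the TCP to the grasp point, in m); z points along the fingers, y is the line along which they close (so a half turn about z gives the same grasp; the last joint's range is limited). The gripper opens to 85 mm and grips with 20 to 120 N. Pads are 22 mm wide; open, the fingers measure 114 mm over their backs; the gripper's body (76 mm by 85 mm) begins 54 mm behind the grasp point. The pads swing forward as they close: fully open they stand 13 mm farther back than shut.
Start: joints at [59.983, 9.076, 91.501, -0, 79.423, -12.038], TCP at [0.177, 0.547, 0.231] pointing down, gripper open.
Joint ranges: [-166.64, 166.64], [-54.1, 131.32], [10.49, 154.53], [-73.88, 253.88], [9.74, 151.15], [-171.62, 171.62]. Speed limits (degrees/s): [147.25, 147.25, 180, 180, 180, 180].

INTERFACE

Orientations are given as [roll, pitch, yaw] about the fixed x, y, z axes, in that order (R = Rz(yaw) Ry(pitch) Rx(roll)).
In Python, from bench import env gives the robot as it stands. The module is installed in compiled form; this text tells all that it offers.
- The arm moves only by the tool apply_moves, never from a script. Its argument "rows" is a list of rows, each a list of 4 numbers: the shift along the tool's x, y, z in a scale on which 1.0 is 75 cm, then the turn about the tool's z in fractions of the full range, 1 being 180 degrees. In form: [[x, y, z, twist], ...]. A call has 1 to 12 rows; each row is the pose to reach, as a shift and turn from the pose commanded when the call began, along the tool's axes at that moment; what a row does not reach only later rows make up. A row lasts 1/8 s, in which the tool goes at most 62.5 mm and 10.7 degrees, less where a joint would pass 70% of its speed; a pose out of reach is approached as far as the arm can. A shift or turn number past 1, either way, is cut back to 1. A call with a gripper value outside its range is refused whole. "claw" is the finger opening in cm, from 0 to 8.54, set as the call begins (left out, the last holds). The fingers move at their own pace and stop on an object; the grip force is fixed at half the most. Time passes only in rows, so rows that repeat a pose let the fingers close. It gives the time, the measured TCP pose, the force, the opening and the grip force at its end, in the units of the state.
- env.get_obs(): the state, without advancing time (a new reading comes with each control period).
- env.read_camera(name): name is "side" or "top"; returns a dict with "pixels" (420x560x3 uint8, blue, green, red), "vfov" (degrees; the focal length in pixels is half the picture's height over the tangent of half this angle, whatever the lens; pixels are square), "cx", "cy" (the principal point, pixels), "R" (3x3) and "t" (3): a world point X has camera coordinates R X + t. Camera axes: x right, y down, z forward; pixel columns grow to the right and rows downward; lengths in m; the calibration is good to about 2 mm. A picture is of the moment at which its call begins. There is no depth.
- env.sign_off(): hands the job in; it is judged then, once.
The state is a dict: "clock": time; "joints": joint angles; "joint_vel": joint speeds; "tau": joint torques, N m; "tcp_pos": TCP position; "orientation": TCP orientation; "ft_force": force on the tool from outside, world axes, zero at the start; "wrist_torque": the same for the moment, N m; "grip_width": finger opening in m; "gripper_force": force on a finger pad.
Only numpy, scipy, OpenCV 4.12 (cv2) and the standard library are available. Lean on these libraries where they do the work, as an engineer would, in place of code of your own. Each camera call takes 0.05 s, during which the arm holds its last target. There are 200 camera calls.

TASK

Turn the socket carousel by gently pushing its rim pegs until the deep spark-plug socket (the tallest one) faces the front, where the bracket is, and lock it there with the index pin: the pin goes down through the guide bush and must drop fully home into the slot that belongs to the deep socket, head down on the bush. The slots do not line up exactly with the sockets, so feel for the slot: never push the carousel or the pin hard (keep well under 25 N), and leave the other things on the bench alone.

Things in the scene. Friction and masses are not known exactly. Their poses are not given: they have to be found in the camera images.
- stand: The fixed stand of the socket carousel (a turntable): a round foot with a bracket at its front. Origin on the bench, on the vertical turning axis; z up. Its -x axis points from the axis to the front, where the bracket stands (roughly towards the robot, up to 0.3 rad off). The platter and the sockets on it turn on this stand.
- platter_top (a point): Where the turning axis meets the platter's top face. The platter is an aluminium disc of 145 mm radius, 12 mm thick, top 47 mm above the bench. It turns without end either way under friction (about 4 N at a rim peg keeps it moving) and stays where it is left.
- rim_front (a point): Point of the platter's rim below the bracket (fixed, does not turn). On the rim, at 135 mm radius, stand five steel pegs, 12 mm across and 20 mm tall, to push against. Midway between the pegs are five radial slots, 72 degrees apart, 13.6 mm wide, cut right through from 97 mm radius out to the rim. Pegs and slots are not reported themselves.
- tray_top (a point): Where the turning axis meets the top of the black tray (80 mm radius) that turns with the platter and carries five steel sockets at 52 mm radius, one nominally in line with each slot. The tray has slipped on the platter by an unknown angle of up to 0.16 rad either way: slots and pegs lie up to 17 and 22 mm along the rim from where the sockets suggest.
- bracket (a point): Top of the bracket's post: 24 x 34 mm, 81 mm tall, 175 mm in front of the axis. From it a 30 mm wide arm reaches in over the rim to the guide bush, its underside 69 mm above the bench, just above the passing pegs (tops at 67 mm). Fixed to the stand.
- bush (a point): Centre of the mouth (top) of the guide bush: a steel block 26 x 30 mm on the bracket, 108 mm in front of the axis, top 81 mm above the bench, 30 mm tall, underside 4 mm above the platter. A vertical 13.6 mm hole goes right through it, with a 2 mm chamfer at the mouth. Fixed.
- deep_socket (a point): Centre of the top of the deep spark-plug socket, the tallest of the five steel sockets on the tray: 26 mm across, 60 mm tall (the others 26 to 32 mm tall), top 113 mm above the bench, 52 mm from the axis. Its direction from the axis tells how far the tray is turned; the other four follow at 72 degree steps.
- front (a point): The point where the top of the deep socket is when it faces the front exactly: 52 mm from the axis towards the bush, 113 mm above the bench. Fixed to the stand.
- pin: The loose steel index pin, about 130 g: a 12 mm shank 48 mm long, its tip chamfered by 1.5 mm, below a round head. Origin at the centre of its tip, z up the pin. At first it stands in the pin block, tip 10 mm above the bench. In the bush it rests on the platter, tip at 47 mm; over a slot it falls by its own weight till its head lies on the bush, tip at 33 mm.
- pin_head (a point): Middle of the pin's head, 61 mm above the tip: a steel cylinder 24 mm across and 26 mm tall, to grip. Parked, its underside is 23 mm above the block. With the pin resting on the platter its underside is 14 mm above the bush; home, it lies on the bush. A pin that has fallen into a slot stops the platter, felt as a rise of the push.
- pin_block: Wooden block 60 x 60 x 35 mm, fixed, with a 14.5 mm hole 25 mm deep in its middle in which the pin is parked. Origin at the centre of its underside. It stands to the left or the right of the carousel.
- cup: aluminium parts cup, 70 mm across, 75 mm tall; origin at the centre of its underside. Bystander.
- drum: steel clutch drum, 72 mm across, 32 mm tall; origin at the centre of its underside. Bystander.
- pliers: pliers with red grips lying flat, about 180 mm long, 12 mm thick; origin under the pivot. Bystander.
- screwdriver: orange screwdriver lying flat; origin under its middle. Bystander.
- wrench: steel wrench lying flat; origin under its middle. Bystander.
- spark_plug: spark plug lying flat, 64 mm long, 21 mm across its hexagon; origin under its middle. Bystander.
Not all that is in view belongs to the job. Leave any green or yellow look-alike of the pin alone.

How it is judged:
By the outcome, as a careful person would: the job done as asked, in the order asked, and still so for the second after the job is handed in, with the robot touching nothing.
It also fails if it takes over 72 s, if anything falls off the work surface, if the arm or the gripper's body presses on something with over 40 N, if the wrist force passes 120 N, or if a joint passes its speed limit or range.

## Working session

There is one attempt and no reset: what is moved stays moved. The work goes in short steps, Python scripts to look and compute and a tool call to move; the robot and the scene stay as the last step left them, time stands still between calls to the robot, and variables do not carry over. Pictures are saved under pics/ and viewed, at most 13 in all, crops included, and the job is handed in when it is done.

Besides the shell and the picture viewer there is one more tool, called after ">>>" by a JSON object that holds its "fn" and its "kwargs", one argument or row to a line. apply_moves: Moves the arm, as the interface text tells. Its arguments: {"type":"object","properties":{"rows":{"type":"array","items":{"type":"array","items":{"type":"number"}}},"claw":{"type":"number"}},"required":["rows"]}

```bash
mkdir -p pics
cat > h.py <<'E'
import numpy as np, cv2
from bench import env
def cam(n):
    c=env.read_camera(n); c['f']=c['pixels'].shape[0]/2/np.tan(np.radians(c['vfov']/2)); return c
def ray(c,u,v,z):
    R=np.array(c['R']);t=np.array(c['t']);o=-R.T@t
    d=R.T@np.array([(u-c['cx'])/c['f'],(v-c['cy'])/c['f'],1]); return o+d*(z-o[2])/d[2]
def proj(c,X):
    p=np.array(c['R'])@np.array(X)+np.array(c['t']); return c['f']*p[:2]/p[2]+[c['cx'],c['cy']]
E
python3 - <<'E'
from h import *
for n in('top','side'):
    c=cam(n); cv2.imwrite(f'pics/{n}0.png',c['pixels']); R=np.array(c['R']);print(n,c['f'],c['cx'],c['cy'],-R.T@np.array(c['t']),R.round(3).tolist())
print(env.get_obs())
E
```

```text
top 513.9671976657585 267.672494404947 203.89775150435483 [0.48625699 0.0554498  1.40729142] [[-0.029, -0.999, 0.019], [-0.998, 0.028, -0.054], [0.053, -0.02, -0.998]]
side 508.1736711377966 280.6870107985372 203.00196158071378 [-0.07521017 -0.62466701  0.71649587] [[0.718, -0.695, -0.021], [-0.395, -0.383, -0.835], [0.573, 0.608, -0.55]]
{'clock': 0.1, 'joints': array([ 5.99832224e+01,  9.11139610e+00,  9.15655556e+01, -5.93832909e-04,
        7.94239186e+01, -1.20375372e+01]), 'joint_vel': array([ 0.03908271, -0.05400871, -0.18164379,  0.05120864, -0.14620509,
       -0.01525202]), 'tau': array([-1.25189413e-04, -3.96995544e+01, -3.32336426e+01, -2.51532483e-04,
        4.20876531e-03, -2.29025767e-05]), 'tcp_pos': array([0.17722462, 0.5464268 , 0.23038703]), 'orientation': array([-1.79901226e+02, -2.04660247e-02,  1.62020852e+02]), 'ft_force': array([ 0.21189231, -0.59327305,  0.33379452]), 'wrist_torque': array([ 0.00453583,  0.01972239, -0.03081343]), 'gripper_force': 0.0, 'grip_width': 0.08541055680521703}
```

View pics/top0.png

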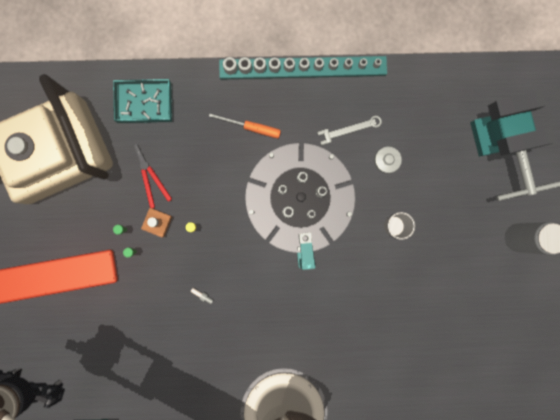

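View pics/side0.png

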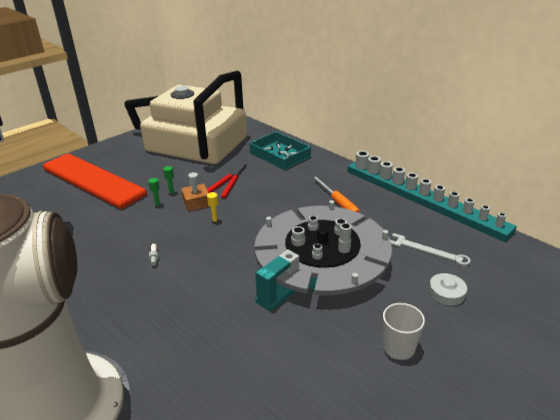

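The steel pin stands in the wooden block at top (152,222), side (194,183). Look-alikes are green at (118,229) and (128,252), and yellow at (190,227), so I choose the steel one. Next I'll check it in a crop along with the carousel.

Run:
```python
from h import *
t=cv2.imread('pics/top0.png');s=cv2.imread('pics/side0.png')
a=cv2.resize(t[135:275,240:360],None,fx=4,fy=4,interpolation=cv2.INTER_CUBIC)[:590,:400+80]
b=cv2.resize(t[200:250,110:200],None,fx=3.4,fy=3.4,interpolation=cv2.INTER_CUBIC)
d=cv2.resize(s[195:310,245:400],None,fx=2,fy=2,interpolation=cv2.INTER_CUBIC)
e=cv2.resize(s[165:225,140:230],None,fx=2.5,fy=2.5)
o=np.zeros((590,800,3),np.uint8);o[:a.shape[0],:a.shape[1]]=a
o[:b.shape[0],485:485+b.shape[1]]=b;o[175:175+d.shape[0],485:485+d.shape[1]]=d;o[425:425+e.shape[0],485:485+e.shape[1]]=e
cv2.imwrite('pics/z0.png',o)
```

```text
(no output)
```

View pics/z0.png

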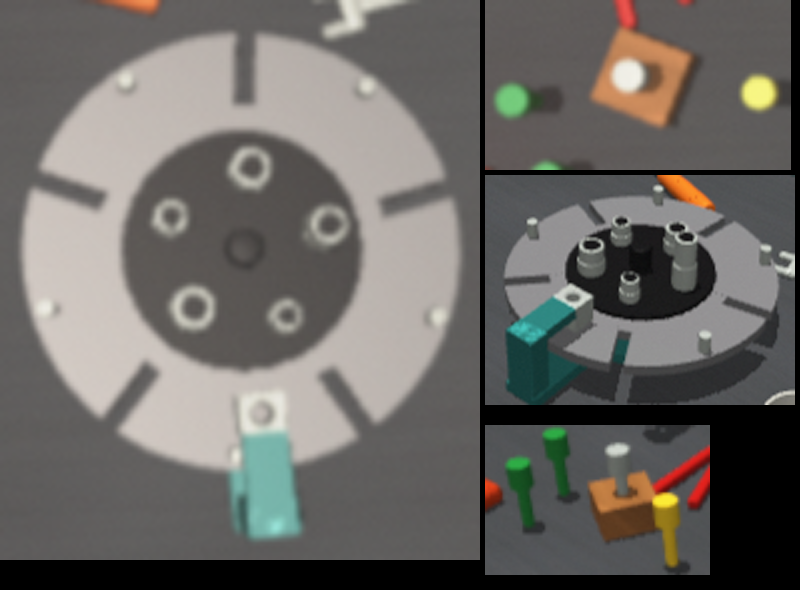

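The crop confirms the steel pin in the wooden block. The deep socket is the right-hand one at top (322,191). Its slot runs from about (335,187) to (352,182), and the bush mouth is at (305.5,238).

```bash
cat > meas.py <<'E'
from h import *
def polar(c,ctr,r,z,th):
    P=np.array([proj(c,[ctr[0]+r*np.cos(a),ctr[1]+r*np.sin(a),z]) for a in th]).astype(np.float32)
    g=cv2.cvtColor(c['pixels'],cv2.COLOR_BGR2GRAY)
    return cv2.remap(g,P[None,:,0],P[None,:,1],cv2.INTER_LINEAR)[0].astype(float)
def slots(c,ctr):
    th=np.radians(np.arange(0,360,.25)); v=np.mean([polar(c,ctr,r,.047,th) for r in(.112,.118,.124,.13)],0)
    return th,v
E
python3 - <<'E'
from meas import *
c=cam('top');im=c['pixels']
# tray-free centre: bright disc rim, sampled radially
g=cv2.cvtColor(im,cv2.COLOR_BGR2GRAY).astype(float)
ctr=ray(c,300.5,197,.047)[:2]
for it in range(4):
    pts=[]
    for a in np.radians(np.arange(0,360,2)):
        rr=np.arange(.135,.155,.0005)
        P=np.array([proj(c,[ctr[0]+r*np.cos(a),ctr[1]+r*np.sin(a),.047]) for r in rr]).astype(np.float32)
        v=cv2.remap(g.astype(np.float32),P[None,:,0],P[None,:,1],cv2.INTER_LINEAR)[0]
        d=np.diff(v); k=d.argmin()
        if d[k]<-3: pts.append([ctr[0]+rr[k]*np.cos(a),ctr[1]+rr[k]*np.sin(a)])
    pts=np.array(pts)
    for _ in range(5):
        A=np.c_[2*pts,np.ones(len(pts))];s=np.linalg.lstsq(A,(pts**2).sum(1),rcond=None)[0]
        R=np.sqrt(s[2]+s[0]**2+s[1]**2);e=abs(np.hypot(*(pts-s[:2]).T)-R);pts=pts[e<max(.0015,2*e.std())]
    ctr=s[:2]
print('ctr',ctr,'R',R,len(pts))
th,v=slots(c,ctr)
dk=v<np.median(v)-35
n,l=cv2.connectedComponents(dk.astype(np.uint8)[None])
for i in range(1,n):
    w=l[0]==i; print('dark',np.degrees(th[w]).min(),np.degrees(th[w]).max())
bush=ray(c,305.5,238,.081);deep=ray(c,322.5,191.2,.113)
for n,p,r in(('bush',bush,.108),('deep',deep,.052)):
    d=p[:2]-ctr;print(n,p,np.hypot(*d),np.degrees(np.arctan2(d[1],d[0])))
print('post',ray(c,307,267,.081))
# pin head top at 10+74=84mm
hsv=cv2.cvtColor(im,cv2.COLOR_BGR2HSV)
m=((hsv[...,1]<60)&(hsv[...,2]>150)).astype(np.uint8);m[:, :135]=0;m[:,170:]=0;m[:205]=0;m[240:]=0
M=cv2.moments(m,True);u,w=M['m10']/M['m00'],M['m01']/M['m00'];print('head',u,w,M['m00'],ray(c,u,w,.084))
m=cv2.inRange(hsv,(3,110,60),(16,255,255));m[:, :135]=0;m[:,180:]=0;m[:205]=0;m[245:]=0
k,_=cv2.findContours(m,cv2.RETR_EXTERNAL,cv2.CHAIN_APPROX_SIMPLE);k=max(k,key=cv2.contourArea);r=cv2.minAreaRect(k)
print('block',r,ray(c,*r[0],.035), [ray(c,*p,.035)[:2].round(4).tolist() for p in cv2.boxPoints(r)])
s=cam('side')
for n,p in(('head',ray(c,u,w,.084)),('bush',bush),('deep',deep)):print(n,'side px',proj(s,p))
# pegs
for p in((126,82),(367,86),(438,317),(47,308)):
    q=ray(c,240+p[0]/4,135+p[1]/4,.067);d=q[:2]-ctr;print('peg',q,np.hypot(*d),np.degrees(np.arctan2(d[1],d[0])))
E
```

```text
ctr [ 0.57411492 -0.05795501] R 0.14524670175627077 151
dark 0.0 0.7500000000000001
dark 66.0 72.0
dark 138.0 144.0
dark 210.00000000000003 216.5
dark 281.75 288.75
dark 353.75000000000006 359.75
bush [ 0.46601241 -0.06617356  0.081     ] 0.10841446844748728 -175.65242421480488
deep [ 0.58337986 -0.11015922  0.113     ] 0.05301998224998914 -79.93621698288148
post [ 0.39152815 -0.0676104   0.081     ]
head 151.88732394366198 221.81690140845072 71.0 [0.51881425 0.3269478  0.084     ]
block ((156.20709228515625, 222.00296020507812), (23.923078536987305, 23.384618759155273), 22.61986541748047) [0.51920188 0.3255752  0.035     ] [[0.5039, 0.3669], [0.5607, 0.3422], [0.5345, 0.2841], [0.4779, 0.309]]
head side px [191.68810101 174.50622796]
bush side px [287.65611819 255.34327658]
deep side px [344.30460311 226.19602228]
peg [0.68441849 0.01486934 0.067     ] 0.13217513527654798 33.43349259210091
peg [ 0.67766767 -0.14357174  0.067     ] 0.13436292413753928 -39.58371522678306
peg [ 0.52445613 -0.18474792  0.067     ] 0.13617061380205245 -111.38793166458468
peg [0.53748689 0.07068704 0.067     ] 0.13375496013924032 105.89315195772063
```

```bash
cat >> h.py <<'E'
C=np.array([.5741,-.0580])
def P(phi,r=.135):
    a=np.radians(phi); return C+r*np.array([np.cos(a),np.sin(a)])
def plan(targets,o=None):
    "targets: (x,y,z,yaw); prints shift cm in tool axes and twist rad"
    o=o or env.get_obs(); p=np.array(o['tcp_pos']); y0=o['orientation'][2]; a=np.radians(y0)
    X=np.array([np.cos(a),np.sin(a),0]);Y=np.array([np.sin(a),-np.cos(a),0])
    for x,y,z,w in targets:
        d=np.array([x,y,z])-p; t=-((w-y0+180)%360-180)
        print([round(float(100*d@X),2),round(float(100*d@Y),2),round(float(-100*d[2]),2),round(float(np.radians(t)),3)])
E
python3 - <<'E'
from h import *
plan([(*P(-38.9),.2,141.1),(*P(-38.9),.09,141.1)])
E
```

```text
[-69.02, -50.08, 3.07, 0.365]
[-69.02, -50.08, 14.07, 0.365]
```

Units first: shifts go in shares of 75 cm and turns go in shares of 180 degrees. So -63 cm / 75 = -0.84, -58 cm / 75 = -0.7733, 0.365 rad / 3.1416 = 0.1162.

>>> {"fn": "apply_moves", "kwargs": {
  "rows": [
    [-0.08,-0.0533,0.0027,0.0095],
    [-0.16,-0.1133,0.0067,0.0191],
    [-0.24,-0.1733,0.0107,0.0318],
    [-0.3067,-0.2267,0.0133,0.0414],
    [-0.3733,-0.2733,0.0173,0.0509],
    [-0.44,-0.3267,0.02,0.0637],
    [-0.5067,-0.3733,0.024,0.0732],
    [-0.5733,-0.42,0.0267,0.0828],
    [-0.64,-0.4667,0.0307,0.0923],
    [-0.7067,-0.52,0.0333,0.1019],
    [-0.7733,-0.5667,0.0373,0.1114],
    [-0.84,-0.6133,0.04,0.1162]
  ],
  "claw": 2.2
}}

```text
clock: 1.7
tcp_pos: [0.6172, -0.0622, 0.2021]
orientation: [180.0, -0.0, 141.1]
ft_force: [1.1, 0.5, 0.5]
grip_width: 0.0221
gripper_force: 0.0
```

Run:
```python
from h import *
o=env.get_obs();print(o['clock'],o['ft_force'],o['grip_width'],o['joints'])
plan([(*P(-38.9),.09,141.1),(*P(-38.9),.052,141.1)])
```

```text
1.7 [1.12843872 0.46886389 0.50162119] 0.022149660210682872 [-1.69084622e+01  1.69442568e+01  8.56187103e+01  1.40496493e-02
  7.74502834e+01 -6.79658119e+01]
[-9.88, -2.37, 11.21, -0.001]
[-9.88, -2.37, 15.01, -0.001]
```

To row units: 11.2 cm / 75 = 0.1493, 11 cm / 75 = 0.1467.

>>> {"fn": "apply_moves", "kwargs": {
  "rows": [
    [-0.0667,-0.016,0.0267,0],
    [-0.132,-0.032,0.0533,0],
    [-0.132,-0.032,0.1067,0],
    [-0.132,-0.032,0.1467,0],
    [-0.132,-0.032,0.1493,0],
    [-0.132,-0.032,0.1493,0]
  ]
}}

```text
clock: 2.45
tcp_pos: [0.6789, -0.1413, 0.0916]
orientation: [180.0, 0.1, 141.1]
ft_force: [0.1, -0.8, 1.1]
grip_width: 0.0218
gripper_force: 0.0
```

Run:
```python
from h import *
c=cam('top');s=cam('side');o=env.get_obs();print(o['tcp_pos'],o['ft_force'])
a=cv2.resize(c['pixels'][120:240,240:400],None,fx=2.5,fy=2.5);b=cv2.resize(s['pixels'][140:320,240:500],None,fx=1.5,fy=1.5)
z=np.zeros((300,800,3),np.uint8);z[:,:400]=a;z[:270,405:795]=b;cv2.imwrite('pics/z1.png',z)
plan([(*P(-38.9),.052,141.1)])
```

```text
[ 0.67965649 -0.14162078  0.09286415] [-0.29444599  0.61837046  0.68705137]
[-0.03, -0.12, 4.09, 0.0]
```

View pics/z1.png

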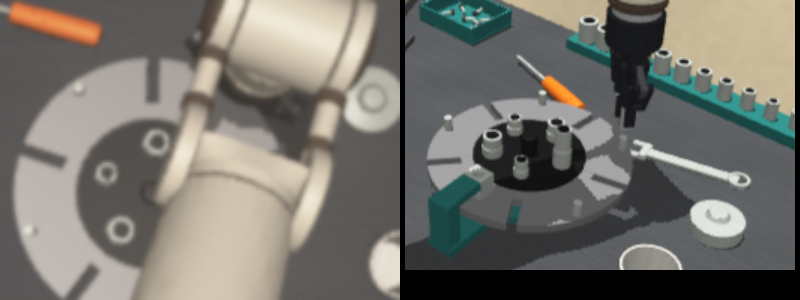

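The gripper stands over the peg at crop (623,140), with both fingers straddling it. I'll lower it.

To row units: 3.9 cm / 75 = 0.052, 3.6 cm / 75 = 0.048.

>>> {"fn": "apply_moves", "kwargs": {
  "rows": [
    [0,-0.0013,0.0133,0],
    [0,-0.0013,0.0267,0],
    [0,-0.0013,0.04,0],
    [0,-0.0013,0.048,0],
    [0,-0.0013,0.052,0],
    [0,-0.0013,0.052,0]
  ]
}}

```text
clock: 3.3
tcp_pos: [0.6777, -0.142, 0.0513]
orientation: [-180.0, -0.0, 141.1]
ft_force: [-0.4, 0.3, 1.0]
grip_width: 0.0217
gripper_force: 0.0
```

Run:
```python
from h import *
o=env.get_obs();print(o['tcp_pos'],o['ft_force'],o['wrist_torque'])
plan([(*P(-38.9-d),.052,141.1-d) for d in range(3,60,4)])
```

```text
[ 0.67767816 -0.14203367  0.05127773] [-0.41994584  0.31400914  0.97169433] [-0.01283102 -0.04123416  0.0377391 ]
[-0.14, -0.67, -0.07, 0.052]
[-0.06, -1.61, -0.07, 0.122]
[0.09, -2.54, -0.07, 0.192]
[0.3, -3.46, -0.07, 0.262]
[0.57, -4.36, -0.07, 0.332]
[0.91, -5.24, -0.07, 0.402]
[1.31, -6.09, -0.07, 0.471]
[1.77, -6.92, -0.07, 0.541]
[2.28, -7.71, -0.07, 0.611]
[2.85, -8.46, -0.07, 0.681]
[3.47, -9.17, -0.07, 0.751]
[4.13, -9.84, -0.07, 0.82]
[4.84, -10.46, -0.07, 0.89]
[5.6, -11.02, -0.07, 0.96]
[6.39, -11.54, -0.07, 1.03]
```

To row units: -3.46 cm / 75 = -0.0461, -0.07 cm / 75 = -0.0009, 0.26 rad / 3.1416 = 0.0828.

>>> {"fn": "apply_moves", "kwargs": {
  "rows": [
    [0,-0.0033,0,0.0064],
    [0,-0.0053,0,0.0095],
    [-0.0007,-0.0067,0,0.0127],
    [-0.0009,-0.008,0,0.0159],
    [-0.0013,-0.01,0,0.0191],
    [-0.0013,-0.0133,0,0.0255],
    [-0.0011,-0.0173,0,0.0318],
    [-0.0008,-0.022,0,0.0382],
    [0,-0.0273,0,0.0493],
    [0.0012,-0.0339,0,0.0605],
    [0.0027,-0.04,0,0.0732],
    [0.004,-0.0461,0,0.0828]
  ]
}}

```text
clock: 4.8
tcp_pos: [0.6534, -0.1673, 0.0514]
orientation: [180.0, 0.0, 126.1]
ft_force: [2.1, 3.0, 0.5]
grip_width: 0.022
gripper_force: 1.8
```

Run:
```python
from h import *
o=env.get_obs();print(o['tcp_pos'],o['ft_force'],o['wrist_torque'])
plan([(*P(-38.9-d),.051,141.1-d) for d in range(15,68,4)])
```

```text
[ 0.65337368 -0.16731308  0.05141439] [2.05060353 3.02640994 0.49850374] [ 0.71463798 -0.23755866  0.00188835]
[0.0, 0.04, 0.04, -0.0]
[0.04, -0.91, 0.04, 0.069]
[0.13, -1.84, 0.04, 0.139]
[0.3, -2.77, 0.04, 0.209]
[0.52, -3.69, 0.04, 0.279]
[0.82, -4.58, 0.04, 0.349]
[1.17, -5.46, 0.04, 0.419]
[1.58, -6.3, 0.04, 0.488]
[2.05, -7.12, 0.04, 0.558]
[2.58, -7.9, 0.04, 0.628]
[3.16, -8.64, 0.04, 0.698]
[3.79, -9.34, 0.04, 0.768]
[4.47, -10.0, 0.04, 0.837]
[5.19, -10.6, 0.04, 0.907]
```

To row units: -7.75 cm / 75 = -0.1033, -7.12 cm / 75 = -0.0949, 0.617 rad / 3.1416 = 0.1964.

>>> {"fn": "apply_moves", "kwargs": {
  "rows": [
    [0.0001,-0.0053,0,0.0095],
    [0.0005,-0.012,0,0.0223],
    [0.0011,-0.0187,0,0.0334],
    [0.0019,-0.0247,0,0.0446],
    [0.004,-0.0369,0,0.0668],
    [0.0069,-0.0492,0,0.0891],
    [0.0109,-0.0611,0,0.1114],
    [0.0156,-0.0728,0,0.1337],
    [0.0211,-0.084,0,0.156],
    [0.0273,-0.0949,0,0.1783],
    [0.0307,-0.1,0,0.1888],
    [0.0333,-0.1033,0,0.1964]
  ]
}}

```text
clock: 6.3
tcp_pos: [0.5764, -0.1933, 0.0515]
orientation: [180.0, 0.1, 90.8]
ft_force: [3.7, -0.1, -2.7]
grip_width: 0.022
gripper_force: 1.9
```

Run:
```python
from h import *
o=env.get_obs();print(o['tcp_pos'],o['ft_force'],o['wrist_torque'],o['joints'])
d0=141.1-o['orientation'][2]
plan([(*P(-38.9-d),.051,141.1-d) for d in d0+np.arange(0,57,4)])
```

```text
[ 0.57638244 -0.19333484  0.05150182] [ 3.69647786 -0.11272673 -2.6729745 ] [ 0.05163026 -0.63255804  0.00162747] [-2.98996421e+01  2.49986285e+01  9.36422471e+01 -3.96778094e-02
  6.12893024e+01 -3.06680686e+01]
[0.04, -0.04, 0.05, -0.0]
[0.07, -0.98, 0.05, 0.07]
[0.17, -1.92, 0.05, 0.14]
[0.33, -2.85, 0.05, 0.209]
[0.56, -3.76, 0.05, 0.279]
[0.85, -4.66, 0.05, 0.349]
[1.2, -5.53, 0.05, 0.419]
[1.62, -6.38, 0.05, 0.489]
[2.09, -7.2, 0.05, 0.559]
[2.61, -7.98, 0.05, 0.628]
[3.19, -8.72, 0.05, 0.698]
[3.82, -9.42, 0.05, 0.768]
[4.5, -10.07, 0.05, 0.838]
[5.22, -10.68, 0.05, 0.908]
[5.99, -11.23, 0.05, 0.977]
```

To row units: -8.43 cm / 75 = -0.1124, -7.98 cm / 75 = -0.1064, 0.56 rad / 3.1416 = 0.1783.

>>> {"fn": "apply_moves", "kwargs": {
  "rows": [
    [0.0007,-0.0053,0,0.0095],
    [0.0009,-0.012,0,0.0207],
    [0.0023,-0.0256,0,0.0446],
    [0.0044,-0.038,0,0.0668],
    [0.0075,-0.0501,0,0.0891],
    [0.0113,-0.0621,0,0.1114],
    [0.016,-0.0737,0,0.1337],
    [0.0216,-0.0851,0,0.156],
    [0.0279,-0.096,0,0.1783],
    [0.0348,-0.1064,0,0.2005],
    [0.038,-0.1107,0,0.2101],
    [0.0393,-0.1124,0,0.2133]
  ]
}}

```text
clock: 7.8
tcp_pos: [0.4917, -0.1649, 0.0517]
orientation: [179.9, 0.0, 52.5]
ft_force: [2.2, -3.2, -1.4]
grip_width: 0.0218
gripper_force: 1.9
```

Run:
```python
from h import *
o=env.get_obs();print(o['tcp_pos'],o['ft_force'],o['wrist_torque'])
d0=141.1-o['orientation'][2]
plan([(*P(-38.9-d),.051,141.1-d) for d in d0+np.arange(0,12,2)])
```

```text
[ 0.49166382 -0.16492016  0.05174032] [ 2.17573916 -3.20104246 -1.40065518] [-0.49504697 -0.39043475  0.00660648]
[0.0, 0.02, 0.07, -0.0]
[0.01, -0.45, 0.07, 0.035]
[0.03, -0.92, 0.07, 0.07]
[0.07, -1.39, 0.07, 0.105]
[0.13, -1.86, 0.07, 0.14]
[0.21, -2.32, 0.07, 0.175]
```

To row units: -2.2 cm / 75 = -0.0293, 0.13 cm / 75 = 0.0017, 0.14 rad / 3.1416 = 0.0446.

>>> {"fn": "apply_moves", "kwargs": {
  "rows": [
    [0,-0.004,0,0.0064],
    [0.0001,-0.0093,0,0.0159],
    [0.0004,-0.0147,0,0.0255],
    [0.0009,-0.02,0,0.035],
    [0.0017,-0.0247,0,0.0446],
    [0.0024,-0.028,0,0.0509],
    [0.0027,-0.0293,0,0.0541],
    [0.0027,-0.0293,0,0.0541]
  ]
}}

```text
clock: 8.8
tcp_pos: [0.4753, -0.1493, 0.0514]
orientation: [-180.0, -0.0, 42.7]
ft_force: [1.5, -3.5, 1.6]
grip_width: 0.0219
gripper_force: 1.6
```

To row units: 23 cm / 75 = 0.3067, 17 cm / 75 = 0.2267, 0.3 rad / 3.1416 = 0.0955.

>>> {"fn": "apply_moves", "kwargs": {
  "rows": [
    [0,0.0027,0,0],
    [0,0.0053,-0.0133,0],
    [0,0.0053,-0.0667,0],
    [0,0.0053,-0.1333,0],
    [-0.0133,0.0667,-0.1733,0.0955],
    [-0.0133,0.1467,-0.1733,0.0955],
    [-0.0133,0.2267,-0.1733,0.0955],
    [-0.0133,0.3067,-0.1733,0.0955]
  ]
}}

```text
clock: 9.8
tcp_pos: [0.6251, -0.3261, 0.1817]
orientation: [-179.9, -0.0, 25.6]
ft_force: [-0.2, -0.2, 0.5]
grip_width: 0.0221
gripper_force: 0.0
```

Run:
```python
from meas import *
o=env.get_obs();print(o['clock'],o['tcp_pos'],o['orientation'],o['ft_force'],o['joints'])
c=cam('top');cv2.imwrite('pics/top2.png',c['pixels'])
th,v=slots(c,C)
dk=v<np.median(v)-35
n,l=cv2.connectedComponents(dk.astype(np.uint8)[None])
for i in range(1,n):
    w=l[0]==i; print('dark',np.degrees(th[w]).min(),np.degrees(th[w]).max(), v[w].min())
```

```text
9.8 [ 0.62512363 -0.32607641  0.18170207] [-1.79941315e+02 -1.22462502e-02  2.55502255e+01] [-0.19620614 -0.2459336   0.45959194] [-3.73550893e+01  3.02109485e+01  7.05992126e+01  3.83050803e-02
  7.92365084e+01  2.70875099e+01]
dark 41.5 47.75 89.5
dark 113.75 119.5 83.5
dark 257.75 264.5 84.25
dark 329.75 336.5 83.0
```

View pics/top2.png

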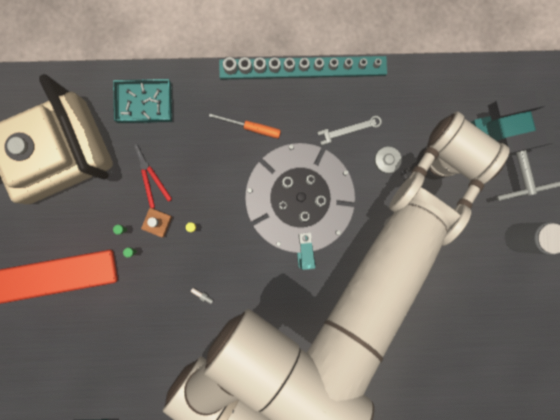

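The picture shows the carousel clear. The deep socket is near (305,216) and its slot is about 4.5° short of the bush. Next I'll fetch the pin at (152,222).

Run:
```python
from h import *
plan([(.5188,.3265,.2,4.35),(.5188,.3265,.12,4.35)])
```

```text
[18.36, -64.13, -2.19, 0.367]
[18.36, -64.13, 5.81, 0.367]
```

To row units: -64.1 cm / 75 = -0.8547, 4.5 cm / 75 = 0.06, 0.367 rad / 3.1416 = 0.1168.

>>> {"fn": "apply_moves", "kwargs": {
  "rows": [
    [0,-0.0267,-0.0293,0.0159],
    [0.02,-0.1067,-0.0293,0.0318],
    [0.04,-0.1867,-0.0293,0.0477],
    [0.06,-0.2667,-0.0293,0.0637],
    [0.0867,-0.3467,-0.0293,0.0796],
    [0.1133,-0.4267,-0.0293,0.0955],
    [0.1333,-0.5067,-0.0293,0.1082],
    [0.16,-0.5867,-0.0293,0.1168],
    [0.1867,-0.6667,-0.0293,0.1168],
    [0.2133,-0.7467,-0.0293,0.1168],
    [0.2333,-0.8133,-0.0293,0.1168],
    [0.2453,-0.8547,-0.0267,0.1168]
  ],
  "claw": 5
}}

```text
clock: 11.35
tcp_pos: [0.5122, 0.3353, 0.2017]
orientation: [-180.0, 0.1, 4.7]
ft_force: [0.0, 0.1, -0.2]
grip_width: 0.0498
gripper_force: 0.0
```

Run:
```python
from h import *
o=env.get_obs();print(o['tcp_pos'],o['orientation'],o['joints'])
plan([(.5188,.3265,.055,4.35)])
```

```text
[0.51221893 0.33526874 0.20168024] [-1.79964610e+02  5.88013603e-02  4.66139219e+00] [2.18856929e+01 1.58091043e+01 8.70501887e+01 5.25228193e-02
 7.71863970e+01 1.07212650e+02]
[0.58, 0.93, 14.67, 0.005]
```

To row units: 3 cm / 75 = 0.04.

>>> {"fn": "apply_moves", "kwargs": {
  "rows": [
    [0,0,0.04,0],
    [0,0,0.04,0],
    [0,0,0.04,0]
  ]
}}

```text
clock: 11.72
tcp_pos: [0.5139, 0.3323, 0.1723]
orientation: [-180.0, -0.0, 4.5]
ft_force: [0.2, 0.1, 0.3]
grip_width: 0.05
gripper_force: 0.0
```

Run:
```python
from h import *
o=env.get_obs();print(o['tcp_pos'],o['orientation'])
plan([(.5188,.3265,.055,4.35)])
```

```text
[0.51394289 0.33226484 0.17231191] [-1.79987371e+02 -1.15895066e-02  4.48301974e+00]
[0.44, 0.61, 11.73, 0.002]
```

To row units: 11.7 cm / 75 = 0.156, 0.44 cm / 75 = 0.0059.

>>> {"fn": "apply_moves", "kwargs": {
  "rows": [
    [0.0059,0.008,0.04,0],
    [0.0059,0.008,0.08,0],
    [0.0059,0.008,0.12,0],
    [0.0059,0.008,0.1467,0],
    [0.0059,0.008,0.156,0],
    [0.0059,0.008,0.156,0],
    [0.0059,0.008,0.156,0]
  ]
}}

```text
clock: 12.6
tcp_pos: [0.5196, 0.3272, 0.0559]
orientation: [-180.0, -0.1, 4.5]
ft_force: [0.0, 0.6, 0.6]
grip_width: 0.05
gripper_force: 0.0
```

Run:
```python
from h import *
o=env.get_obs();print(o['tcp_pos'],o['orientation'],o['ft_force'])
s=cam('side');c=cam('top')
a=cv2.resize(s['pixels'][120:240,130:270],None,fx=4,fy=4);cv2.imwrite('pics/z3.png',a)
print(proj(s,[.5188,.3265,.084])-[130,120],proj(s,o['tcp_pos'])-[130,120])
```

```text
[0.51962024 0.32724634 0.05588952] [-1.79960065e+02 -1.36345489e-01  4.51429921e+00] [0.04909504 0.57237329 0.57859868]
[61.78925492 54.57099488] [63.18601781 63.99152663]
```

View pics/z3.png

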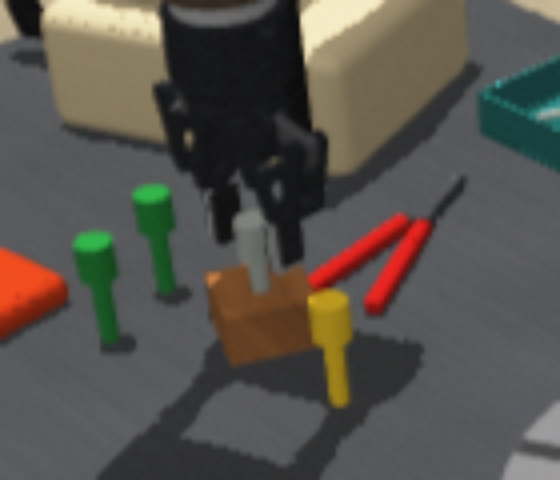

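The steel pin's head sits between the fingers, at about crop (252,230). I'll grip it now.

>>> {"fn": "apply_moves", "kwargs": {
  "rows": [
    [0,0,0,0],
    [0,0,0,0],
    [0,0,0,0],
    [0,0,0,0],
    [0,0,0,0],
    [0,0,0,0]
  ],
  "claw": 1.5
}}

```text
clock: 13.45
tcp_pos: [0.519, 0.3271, 0.055]
orientation: [-180.0, -0.1, 4.5]
ft_force: [-1.4, -0.2, 6.1]
grip_width: 0.0223
gripper_force: 58.6
```

To row units: -13 cm / 75 = -0.1733, -10 cm / 75 = -0.1333.

>>> {"fn": "apply_moves", "kwargs": {
  "rows": [
    [0,0,-0.0133,0],
    [0,0,-0.04,0],
    [0,0,-0.08,0],
    [0,0,-0.1333,0],
    [0,0,-0.1733,0],
    [0,0,-0.1733,0]
  ]
}}

```text
clock: 14.2
tcp_pos: [0.5205, 0.3276, 0.1888]
orientation: [-179.9, -0.4, 4.5]
ft_force: [-0.0, 0.2, -0.9]
grip_width: 0.0222
gripper_force: 58.9
```

Run:
```python
from h import *
o=env.get_obs();print(o['tcp_pos'],o['orientation'],o['ft_force'])
c=cam('top');s=cam('side')
cv2.imwrite('pics/z4.png',np.hstack([cv2.resize(s['pixels'][40:240,100:300],(500,500)),np.zeros((500,5,3),np.uint8)]))
# refine bush: teal/white block at mouth; hole darkness
im=c['pixels'];g=cv2.cvtColor(im,cv2.COLOR_BGR2GRAY);print(g[229:247,296:316])
```

```text
[0.52047578 0.3275525  0.1887844 ] [-179.8928477    -0.38946706    4.51809694] [-0.02710672  0.20485984 -0.8854852 ]
[[188 186 184 184 185 185 184 184 186 186 186 186 186 185 185 184 183 185
  183 183]
 [188 188 187 189 188 187 187 186 187 187 187 186 185 186 185 185 185 184
  184 185]
 [189 189 188 188 188 188 187 187 187 185 186 187 189 187 187 186 184 183
  185 184]
 [189 188 188 188 188 191 189 191 192 188 191 193 199 199 197 188 184 185
  184 184]
 [189 185 182 187 194 201 202 207 208 205 209 210 215 217 213 197 186 184
  183 184]
 [189 183 171 180 204 216 217 217 211 206 210 218 222 224 221 201 187 184
  185 184]
 [188 182 163 174 210 222 220 209 190 179 183 199 218 225 222 203 187 185
  184 184]
 [188 181 162 173 210 220 212 195 176 160 152 167 200 222 222 205 189 185
  184 184]
 [189 183 165 172 209 219 199 187 177 156 142 143 180 217 221 204 189 185
  184 184]
 [190 184 169 170 209 218 194 182 176 155 142 134 173 215 219 200 187 185
  185 184]
 [190 187 174 168 207 219 199 177 170 151 138 141 182 218 219 195 184 184
  185 185]
 [190 189 178 166 206 222 212 186 170 154 148 168 204 222 220 195 185 184
  184 185]
 [189 189 178 162 202 223 223 210 192 183 185 198 217 222 218 199 187 184
  185 184]
 [189 189 179 159 190 216 220 218 207 201 198 203 206 205 203 191 185 184
  185 184]
 [190 190 182 165 171 189 195 194 189 185 181 180 179 176 176 175 180 184
  185 185]
 [189 190 187 173 155 160 166 166 166 163 163 162 161 160 160 163 175 182
  185 185]
 [190 190 188 177 151 151 157 159 158 158 158 157 157 157 156 157 161 176
  183 185]
 [190 190 188 179 155 152 156 158 157 157 157 157 157 157 156 153 150 171
  183 184]]
```

View pics/z4.png

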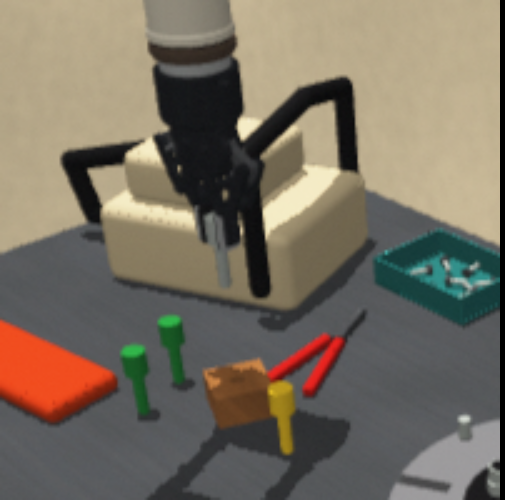

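Run:
```python
from h import *
s=cam('side');o=env.get_obs();x,y,z=o['tcp_pos']
print('exp tip',proj(s,[x,y,z-.0455]),'exp head bottom',proj(s,[x,y,z+.0025]))
g=cv2.cvtColor(s['pixels'],cv2.COLOR_BGR2GRAY)
print(g[136:160:2,180:200]);print(g[246:266,276:302])
t=ray(cam('top'),305.4,237.85,.081);print(t,proj(s,t))
```

```text
exp tip [188.8269388  155.61263089] exp head bottom [186.39964127 137.74252899]
[[ 69  29  61 101 109 108  70  99 101  74  33  25  21  21  23  19 101  85
   32  17]
 [121  97 102 109 109 109  97  95 100  90  40  22  20  38  61  85 121  94
   35  16]
 [126 126 127 126 126 115 109  80  95  97  97  95 103 110 119 126 126 125
   50  14]
 [125 126 125 127 126 112 104 109 106 100  95 120 125 126 127 125 127 126
   61  20]
 [124 125 124 125 125 125 108 110 107 102  93 113 123 125 125 125 124 126
   80  29]
 [125 124 126 126 125 124 111 108 107 103  96 104 123 127 125 124 124 125
   90  33]
 [123 124 125 122 124 124 112 106 109 103  98 100 120 123 122 123 124 125
  126  51]
 [122 123 123 122 123 124 118 108 109 105  97  90 117 123 123 123 124 123
  124  56]
 [122 122 122 121 122 121 122 109 109 105  99  89 111 120 123 123 121 123
  122  79]
 [123 122 122 121 121 122 121 113 110 106 101  92 108 119 121 121 122 121
  121  87]
 [106 109 113 113 116 118 118 120 115 113 111 110 118 121 121 120 120 120
  120 121]
 [ 53  55  60  67  75  82  84  90  95 103 108 108 112 113 117 117 117 118
  119 120]]
[... 1547 characters left out ...]
6 114 117 116 117 116 155 193 199 222 222 201 180 129
  102  96  97  99  99  45  26  29]
 [115 115 117 113 116 115 115 116 115 116 117 114 143 189 196 147 105  97
   98  97  96  97  99  44  20  21]
 [116 117 116 116 116 115 115 115 116 115 115 115 115 111 124 103  99  96
   97  95  95  98  97 108  87  38]
 [116 116 116 116 116 115 116 116 115 115 116 102  89  64  78  93  97  96
   97  97  95  96  97 146 142 116]
 [117 115 116 114 116 116 115 117 114 115 102  74  52  49  76  91  98  96
   97  97  96  96  95 146 156 157]
 [116 114 115 116 115 116 116 114 117  99  70  51  48  47  72  92  97  96
   96  96  95  96  96 147 156 156]]
[ 0.4664057  -0.06592795  0.081     ] [287.71030218 255.19680176]
```

Run:
```python
from h import *
plan([(.4668,-.0664,.16,4.4)])
```

```text
[-8.14, 38.76, 2.27, 0.002]
```

To row units: 38.8 cm / 75 = 0.5173, 1.5 cm / 75 = 0.02.

>>> {"fn": "apply_moves", "kwargs": {
  "rows": [
    [-0.0107,0.04,-0.0067,0],
    [-0.024,0.1133,-0.0067,0],
    [-0.04,0.1867,-0.0067,0],
    [-0.056,0.2667,-0.0067,0],
    [-0.072,0.3467,-0.0067,0],
    [-0.088,0.4267,0,0],
    [-0.1013,0.4867,0.0067,0],
    [-0.108,0.5173,0.0133,0],
    [-0.108,0.5173,0.02,0],
    [-0.108,0.5173,0.0307,0],
    [-0.108,0.5173,0.0307,0],
    [-0.108,0.5173,0.0307,0]
  ]
}}

```text
clock: 15.9
tcp_pos: [0.4685, -0.0655, 0.1614]
orientation: [-180.0, 0.0, 4.6]
ft_force: [0.0, -0.5, -0.2]
grip_width: 0.0222
gripper_force: 59.1
```

Run:
```python
from h import *
for i in range(3):
    o=env.get_obs();s=cam('side');print(o['tcp_pos'],o['orientation'],o['ft_force'])
x,y,z=env.get_obs()['tcp_pos']
print('exp tip',proj(s,[x,y,z-.0455]))
cv2.imwrite('pics/z5.png',cv2.resize(s['pixels'][190:290,230:350],None,fx=5,fy=5))
plan([(.4668,-.0664,.1,4.4)])
```

```text
[ 0.46847131 -0.06553236  0.16136586] [-1.79989978e+02  8.66418178e-03  4.59317842e+00] [ 0.011324   -0.46229449 -0.18639087]
[ 0.46859247 -0.06572995  0.16158092] [ 1.79995525e+02 -1.26028238e-02  4.58339570e+00] [ 0.42205238  0.23413242 -1.33824411]
[ 0.46865101 -0.06588928  0.16172873] [ 1.79986164e+02 -2.75980839e-02  4.56887023e+00] [ 0.04138799  0.04017415 -0.78527872]
exp tip [288.32541688 240.48068043]
[-0.19, 0.02, 6.17, 0.003]
```

View pics/z5.png

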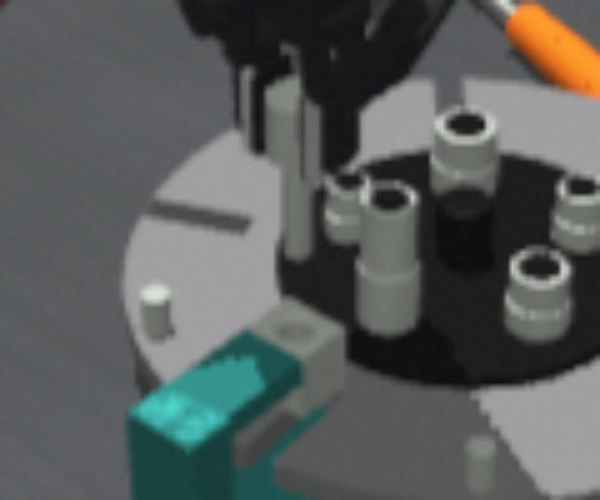

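The pin tip is at side (289.6,241) and the bush hole at (288.8,256), so it needs about a 2 mm correction. I'll lower it gently.

To row units: 3.8 cm / 75 = 0.0507, 3.5 cm / 75 = 0.0467.

>>> {"fn": "apply_moves", "kwargs": {
  "rows": [
    [-0.0029,0,0.0107,0],
    [-0.0029,0,0.024,0],
    [-0.0029,0,0.0347,0],
    [-0.0029,0,0.04,0],
    [-0.0029,0,0.044,0],
    [-0.0029,0,0.0467,0],
    [-0.0029,0,0.0487,0],
    [-0.0029,0,0.0507,0]
  ]
}}

```text
clock: 17.05
tcp_pos: [0.4663, -0.0665, 0.1235]
orientation: [180.0, -0.0, 4.5]
ft_force: [-0.1, 0.5, -1.8]
grip_width: 0.0225
gripper_force: 59.1
```

To row units: 0.6 cm / 75 = 0.008, 0.45 cm / 75 = 0.006.

>>> {"fn": "apply_moves", "kwargs": {
  "rows": [
    [0,0,0.002,0],
    [0,0,0.004,0],
    [0,0,0.006,0],
    [0,0,0.008,0]
  ]
}}

```text
clock: 17.55
tcp_pos: [0.4662, -0.0665, 0.1173]
orientation: [180.0, -0.0, 4.5]
ft_force: [-0.3, 0.3, -1.2]
grip_width: 0.022
gripper_force: 59.1
```

To row units: 2.1 cm / 75 = 0.028, 1.2 cm / 75 = 0.016.

>>> {"fn": "apply_moves", "kwargs": {
  "rows": [
    [0,0,0.0053,0],
    [0,0,0.0107,0],
    [0,0,0.016,0],
    [0,0,0.02,0],
    [0,0,0.0227,0],
    [0,0,0.0247,0],
    [0,0,0.0267,0],
    [0,0,0.028,0]
  ]
}}

```text
clock: 18.55
tcp_pos: [0.4662, -0.0665, 0.0964]
orientation: [180.0, -0.0, 4.5]
ft_force: [0.3, -0.5, -1.6]
grip_width: 0.0223
gripper_force: 59.1
```

Run:
```python
from h import *
s=cam('side');o=env.get_obs();print(o['tcp_pos'],o['ft_force'],o['wrist_torque'])
cv2.imwrite('pics/z6.png',cv2.resize(s['pixels'][190:290,230:350],None,fx=5,fy=5))
```

```text
[ 0.46611794 -0.0664586   0.0962754 ] [-0.47314224  0.32878816 -0.38728295] [ 0.1011683  -0.0252128   0.09224281]
```

View pics/z6.png

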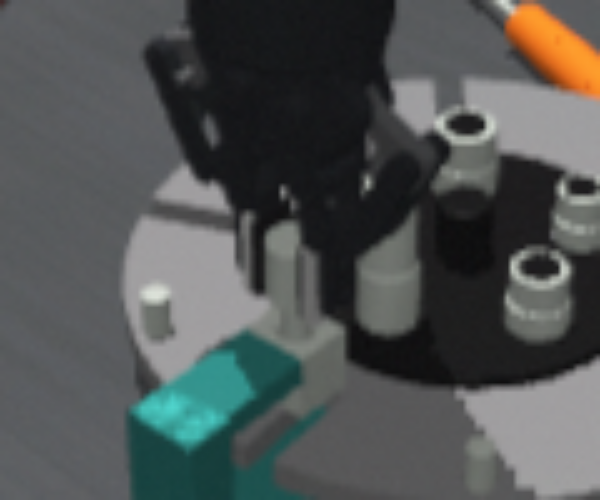

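The shank is in the bush at crop (296,320). I'll lower it the last bit, let go and lift away.

To row units: 0.25 cm / 75 = 0.0033, 0.2 cm / 75 = 0.0027.

>>> {"fn": "apply_moves", "kwargs": {
  "rows": [
    [0,0,0.0013,0],
    [0,0,0.0027,0],
    [0,0,0.0033,0]
  ]
}}

```text
clock: 18.98
tcp_pos: [0.4662, -0.0665, 0.0939]
orientation: [-180.0, -0.0, 4.5]
ft_force: [1.1, -0.5, -0.9]
grip_width: 0.0227
gripper_force: 59.1
```

To row units: -9 cm / 75 = -0.12, -6 cm / 75 = -0.08.

>>> {"fn": "apply_moves", "kwargs": {
  "rows": [
    [0,0,0,0],
    [0,0,0,0],
    [0,0,0,0],
    [0,0,0,0],
    [0,0,-0.0267,0],
    [0,0,-0.08,0],
    [0,0,-0.12,0],
    [0,0,-0.12,0]
  ],
  "claw": 4.2
}}

```text
clock: 19.98
tcp_pos: [0.468, -0.0672, 0.1867]
orientation: [179.8, -0.3, 4.5]
ft_force: [-0.3, -0.7, -0.7]
grip_width: 0.0421
gripper_force: 0.0
```

Run:
```python
from h import *
s=cam('side');o=env.get_obs();print(o['tcp_pos'],o['ft_force'],o['grip_width'])
b=np.array([.4664,-.0659])
g=cv2.cvtColor(s['pixels'],cv2.COLOR_BGR2GRAY)
for z in(.107,.121):print(z,proj(s,[*b,z]))
print(g[226:252:1,286:293].mean(1).round())
plan([(*P(-137),.187,43)])
```

```text
[ 0.46679403 -0.06675746  0.1847388 ] [-0.451312   -0.17041039  0.3237155 ] 0.04201726124151717
0.107 [287.51853341 244.74951924]
0.121 [287.41958945 239.00022268]
[159. 157. 149. 131. 109.  93.  81.  70.  55.  62. 104. 130. 131. 131.
 132. 133. 129. 117. 108. 109. 108. 108. 107. 108. 107. 107.]
[0.2, 8.37, -0.23, -0.672]
```

The head's top disc centres on row 239, so the pin is resting on the platter (top at 121 mm) as expected. Now the final feel push.

Run:
```python
from h import *
plan([(*P(-135.6),.187,44.4),(*P(-135.6),.052,44.4)])
```

```text
[0.41, 8.63, -0.23, -0.696]
[0.41, 8.63, 13.27, -0.696]
```

To row units: 9.5 cm / 75 = 0.1267, 8.6 cm / 75 = 0.1147, -0.696 rad / 3.1416 = -0.2215.

>>> {"fn": "apply_moves", "kwargs": {
  "rows": [
    [0.0027,0.0267,0,-0.0573],
    [0.004,0.0533,0,-0.1146],
    [0.0053,0.0867,0,-0.1719],
    [0.0053,0.1147,0,-0.2215],
    [0.0053,0.1147,0.0533,-0.2215],
    [0.0053,0.1147,0.1067,-0.2215],
    [0.0053,0.1147,0.1267,-0.2215],
    [0.0053,0.1147,0.1267,-0.2215]
  ],
  "claw": 2.2
}}

```text
clock: 21.02
tcp_pos: [0.4759, -0.1513, 0.0876]
orientation: [-179.8, 0.0, 44.4]
ft_force: [0.3, -0.5, 0.7]
grip_width: 0.022
gripper_force: 0.0
```

Run:
```python
from h import *
o=env.get_obs();print(o['tcp_pos'],o['orientation'],o['ft_force'],o['grip_width'])
plan([(*P(-135.6),.0515,44.4)])
```

```text
[ 0.47591355 -0.15126257  0.08761381] [-1.79813250e+02  4.63670335e-02  4.43949743e+01] [ 0.28837945 -0.51881131  0.70474241] 0.021993219248554016
[0.04, 0.21, 3.61, -0.0]
```

To row units: 3.6 cm / 75 = 0.048, 3.3 cm / 75 = 0.044.

>>> {"fn": "apply_moves", "kwargs": {
  "rows": [
    [0,0.0027,0.0107,0],
    [0,0.0027,0.0213,0],
    [0,0.0027,0.0293,0],
    [0,0.0027,0.0373,0],
    [0,0.0027,0.044,0],
    [0,0.0027,0.048,0],
    [0,0.0027,0.048,0]
  ]
}}

```text
clock: 21.9
tcp_pos: [0.4782, -0.1533, 0.0527]
orientation: [-180.0, 0.0, 44.4]
ft_force: [0.0, 0.3, -0.6]
grip_width: 0.0222
gripper_force: 0.0
```

Run:
```python
from h import *
o=env.get_obs();print(o['tcp_pos'],o['ft_force'],o['wrist_torque'])
d0=141.1-o['orientation'][2]
plan([(*P(-38.9-d),.0515,141.1-d) for d in 96.7+np.arange(0,9,1)])
```

```text
[ 0.47820518 -0.15326728  0.05272614] [ 0.00830091  0.30136473 -0.64476268] [-0.01199905  0.04851583  0.01148545]
[0.02, -0.1, 0.12, -0.0]
[0.02, -0.33, 0.12, 0.017]
[0.03, -0.57, 0.12, 0.035]
[0.04, -0.8, 0.12, 0.052]
[0.05, -1.04, 0.12, 0.07]
[0.07, -1.27, 0.12, 0.087]
[0.09, -1.51, 0.12, 0.105]
[0.12, -1.74, 0.12, 0.122]
[0.15, -1.98, 0.12, 0.139]
```

To row units: -1.15 cm / 75 = -0.0153, -1.1 cm / 75 = -0.0147, 0.079 rad / 3.1416 = 0.0251.

>>> {"fn": "apply_moves", "kwargs": {
  "rows": [
    [0,-0.0027,0.0013,0.0032],
    [0,-0.0047,0.0013,0.0064],
    [0,-0.0067,0.0013,0.0095],
    [0.0004,-0.0087,0.0013,0.0127],
    [0.0005,-0.0107,0.0013,0.0166],
    [0.0007,-0.0123,0.0013,0.0197],
    [0.0007,-0.0139,0.0013,0.0223],
    [0.0008,-0.0147,0.0013,0.0239],
    [0.0009,-0.0153,0.0013,0.0251]
  ]
}}

```text
clock: 23.02
tcp_pos: [0.4708, -0.1449, 0.0521]
orientation: [180.0, 0.0, 39.9]
ft_force: [0.9, -4.8, -0.1]
grip_width: 0.0224
gripper_force: 2.1
```

```bash
cat > st.py <<'E'
from h import *
s=cam('side');o=env.get_obs();a=np.radians(o['orientation'][2]);F=o['ft_force']
print(o['clock'],o['tcp_pos'],o['orientation'][2],'push',-(F@np.array([np.sin(a),-np.cos(a),0])),F)
g=cv2.cvtColor(s['pixels'],cv2.COLOR_BGR2GRAY);print(g[230:252,286:293].mean(1).round().astype(int))
E
python3 st.py
```

```text
23.075 [ 0.47077885 -0.14486466  0.05213507] 39.84895499659203 push -4.386516918983339 [ 0.47794218 -5.3146735   0.0792523 ]
[108  91  80  68  54  47 151 208 170  77  56  62  62  54  41  37  33  27
  25  25  24  29]
```

To row units: -0.2 cm / 75 = -0.0027, -0.15 cm / 75 = -0.002, 0.014 rad / 3.1416 = 0.0045.

>>> {"fn": "apply_moves", "kwargs": {
  "rows": [
    [0,-0.0007,0,0.001],
    [0.0001,-0.0013,0,0.0022],
    [0.0001,-0.002,0,0.0032],
    [0.0003,-0.0027,0,0.0045]
  ]
}}

```text
clock: 23.58
tcp_pos: [0.4696, -0.1433, 0.0521]
orientation: [180.0, 0.0, 39.1]
ft_force: [-1.0, -6.1, -0.3]
grip_width: 0.022
gripper_force: 2.1
```

```bash
python3 st.py
```

```text
23.625 [ 0.46959709 -0.14318681  0.05208174] 39.051032390765755 push -3.8082116094306793 [-0.23002844 -5.09040441  0.73324788]
[107  91  78  66  54  47 149 188 136  67  51  60  58  49  38  38  35  30
  30  29  29  27]
```

To row units: -0.16 cm / 75 = -0.0021, -0.12 cm / 75 = -0.0016, 0.012 rad / 3.1416 = 0.0038.

>>> {"fn": "apply_moves", "kwargs": {
  "rows": [
    [0,-0.0005,0,0.001],
    [0,-0.0011,0,0.0019],
    [0.0001,-0.0016,0,0.0029],
    [0.0001,-0.0021,0,0.0038]
  ]
}}

```text
clock: 24.12
tcp_pos: [0.4687, -0.142, 0.0521]
orientation: [180.0, 0.0, 38.4]
ft_force: [-0.3, -5.7, 0.7]
grip_width: 0.0222
gripper_force: 2.1
```

```bash
python3 st.py
```

```text
24.175 [ 0.46867573 -0.1418776   0.05210317] 38.36587928066686 push -3.1907692703274084 [-0.53201012 -4.490681    0.44018554]
[110  95  79  69  55  43 136 169 107  56  57  60  54  47  40  38  36  36
  40  39  33  27]
```

To row units: -0.12 cm / 75 = -0.0016, -0.08 cm / 75 = -0.0011, 0.009 rad / 3.1416 = 0.0029.

>>> {"fn": "apply_moves", "kwargs": {
  "rows": [
    [0,-0.0005,0,0.001],
    [0,-0.0011,0,0.0019],
    [0.0001,-0.0016,0,0.0029]
  ]
}}

```text
clock: 24.55
tcp_pos: [0.4681, -0.1408, 0.0521]
orientation: [180.0, 0.0, 37.9]
ft_force: [0.1, -5.4, 0.3]
grip_width: 0.0221
gripper_force: 2.0
```

```bash
python3 st.py
```

```text
24.6 [ 0.46805732 -0.14075007  0.05207494] 37.84765339775374 push -3.495139537712865 [ 0.41396208 -4.10456267  1.21699765]
[109  95  78  67  55  43  38  35  35  49  59  59  54  47  42  38  36  42
  47  42  34  28]
```

Run:
```python
from h import *
s=cam('side');cv2.imwrite('pics/z7.png',cv2.resize(s['pixels'][190:290,230:350],None,fx=5,fy=5))
```

```text
(no output)
```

View pics/z7.png

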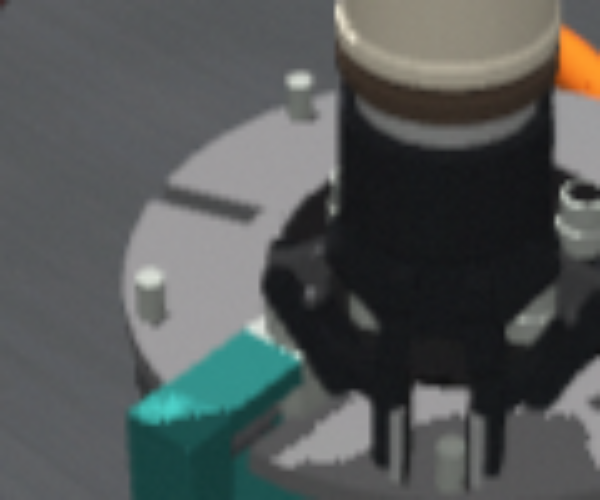

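The head's bright top at rows 236–238 vanished within a 1 mm push, so the pin has probably dropped. I'll back off, lift clear and check.

To row units: 22 cm / 75 = 0.2933, 17 cm / 75 = 0.2267.

>>> {"fn": "apply_moves", "kwargs": {
  "rows": [
    [0,0.0033,0,0],
    [0,0.006,0,0],
    [0,0.006,-0.0267,0],
    [0,0.006,-0.08,0],
    [0,0.006,-0.1467,0],
    [0,0.0667,-0.1733,0],
    [0,0.1467,-0.1733,0],
    [0,0.2267,-0.1733,0],
    [0,0.2933,-0.1733,0],
    [0,0.2933,-0.1733,0]
  ]
}}

```text
clock: 25.9
tcp_pos: [0.6035, -0.3162, 0.1794]
orientation: [-179.8, 0.0, 37.8]
ft_force: [0.3, 0.9, -0.1]
grip_width: 0.0221
gripper_force: 0.0
```

Run:
```python
from meas import *
s=cam('side');c=cam('top');o=env.get_obs();print(o['clock'],o['ft_force'],o['tcp_pos'])
z=np.zeros((400,800,3),np.uint8);z[:,:400]=cv2.resize(s['pixels'][200:300,240:340],(400,400));z[:,400:]=cv2.resize(c['pixels'][140:275,235:370],(400,400));cv2.imwrite('pics/z8.png',z)
g=cv2.cvtColor(s['pixels'],cv2.COLOR_BGR2GRAY);print(g[230:262,286:293].mean(1).round().astype(int))
th,v=slots(c,C)
dk=v<np.median(v)-35
n,l=cv2.connectedComponents(dk.astype(np.uint8)[None])
for i in range(1,n):
    w=l[0]==i; print('dark',np.degrees(th[w]).min(),np.degrees(th[w]).max())
```

```text
26.0 [-0.59578185  0.06827517  0.39100484] [ 0.60272859 -0.31364327  0.180789  ]
[113  98  81  69  56  45  40  38  33  31  31 128 207 227 227 227 228 227
 194 131 111 111 111 109 110 109 109 108 112 131 161 150]
dark 37.0 43.0
dark 109.0 115.0
dark 252.75 259.75
dark 324.75 331.75
```

View pics/z8.png

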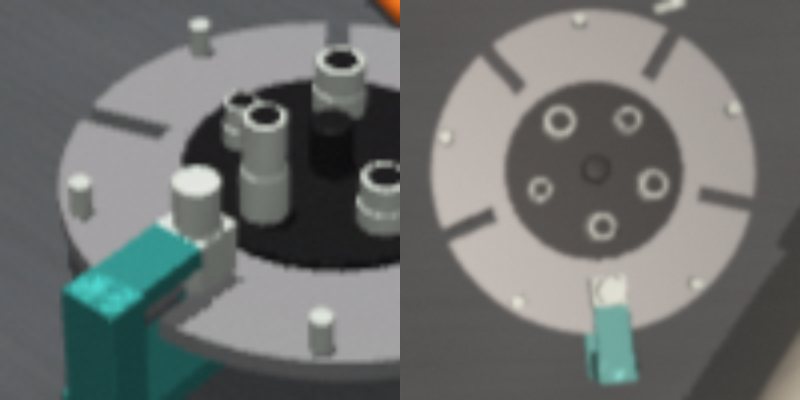

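The head lies on the bush. Its top disc is centred at row 245, which matches the 107 mm predicted for home, and the deep socket is in front. The robot is clear, so I'll hand in.

```bash
python3 -c "
from bench import env
print(env.sign_off())"
```

```text
the job is handed in; nothing more can be done
None
```

The deep socket faces the front and the index pin is fully home in its slot with its head down on the bush; I handed the job in at about 26 s, and push readings stayed around 4–6 N.

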